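# Set and clamp the length stop of a rod-cutting board

### The arm

A 6-joint arm with a two-finger parallel gripper is mounted at the origin on a cart in front of the work surface, level with it; the furniture and walls round the work are solid. World frame = base frame: x ahead of the robot, y to its left, z up, the work surface at z = 0. Lengths are in m, angles in rad, forces in N, time in s.
With the tool pointing down it reaches from about 0.4 to 0.825 m from the base axis. Payload 7 kg.
Tool frame: the origin (TCP) lies at the very end of the fingers, on their centre line; the grasp point (between the pads) lies arm.hold_point_z behind it (arm.hold_point_z is the distance from the TCP to the grasp point, in m); z points along the fingers, y is the line along which they close (so a half turn about z gives the same grasp; the last joint's range is limited). The gripper opens to 88 mm and grips with 3 to 60 N. Pads are 19 mm wide; open, the fingers measure 130 mm over their backs; the gripper's body (78 mm by 193 mm) begins 47 mm behind the grasp point.
Start: joints at [1.521, 0.359, 0.012, 0, -1.224, -0.288], TCP at [0.224, 0.637, 0.227] pointing down, gripper open.
Joint ranges: [-3.07, 3.07], [-1.43, 2.12], [-1.02, 1.25], [-3.03, 1.67], [-3.05, -0], [-3.03, 3.03]. Speed limits (rad/s): [2.39, 2.39, 3.01, 3.14, 3.14, 3.14].

### API

Orientations are given as [roll, pitch, yaw] about the fixed x, y, z axes, in that order (R = Rz(yaw) Ry(pitch) Rx(roll)).
In Python, from station import arm gives the robot as it stands.
- The arm moves only by the tool run_rows, called as a command line: name --argument value ..., lists and objects as JSON in quotes. Schema: {"type":"object","properties":{"rows":{"type":"string"},"grip_force":{"type":"number"},"only":{"type":"string"},"quiet":{"type":"boolean"},"lines":{"type":"string"}},"required":["rows"],"additionalProperties":false}. rows is a string of 1 to 20 rows, parted by semicolons, with the numbers parted by commas; each row has 5 numbers: the finger opening in m, then dx, dy, dz in units of 25 mm, then a turn about the tool's z in rad; each row is the pose to reach, as a shift and turn from the pose commanded when the call began, along the tool's axes at that moment; what a row does not reach only later rows make up. A row lasts 1/12 s, in which the tool goes at most 0.0417 m and 0.125 rad, less where a joint would pass 70% of its speed; a pose out of reach is approached as far as the arm can. The fingers move at their own pace and stop on an object; grip_force is the grip in N (left out, the last holds). Time passes only in rows, so rows that do not move let the fingers close. The tool returns the time, the measured TCP pose, the force, the opening and the grip force at its end. only (a regular expression) keeps the lines of the reply that match it, lines (a string "A,B") keeps lines A to B, and quiet returns only ok. Input that does not fit is refused with a message, and nothing moves.
- arm.get_state(): the state, without advancing time (a new reading comes with each control period).
- arm.grab_frame(name): name is "side" or "top"; returns the picture (420x560x3 uint8, red, green, blue); there is no depth.
- arm.camera_params(name): a dict with "fx", "fy", "cx", "cy" (pixels), "D" ([k1, k2, p1, p2, k3] as OpenCV has them; the pictures are not rectified), "T" (4x4, takes a point from camera to world coordinates). Camera axes: x right, y down, z forward; pixel columns grow to the right and rows downward; lengths in m; the calibration is good to about 2 mm. A picture is of the moment at which its call begins. camera_params takes no time and is no camera call.
- arm.job_done(): hands the job in; it is judged then, once.
The state is a dict: "t": time; "q": joint angles; "qd": joint speeds; "joint_efforts": joint torques, N m; "eef_pos": TCP position; "ee_rot": TCP orientation; "force": force on the tool from outside, world axes, zero at the start; "moment": the same for the moment, N m; "width": finger opening in m; "gripper_force": force on a finger pad.
Only numpy, scipy, OpenCV 4.12 (cv2) and the standard library are available. Lean on these libraries where they do the work, as an engineer would, in place of code of your own. Each camera call takes 0.05 s, during which the arm holds its last target. There are 200 camera calls.

### The job

On the glass-rod cutting board, slide the length stop along its slot until the little point on its foot stands opposite the pointed clip on the board's near edge (not the square-ended clip). Then tighten the clamp: swing the black lever clockwise all the way, until it lies along the board.

Things in the scene. Friction and masses are not known exactly. Their poses are not given: they have to be found in the camera images.
- cutting_board: fixed light wooden board 140 (x) x 420 (y) x 18 mm. Origin: centre of its underside; x points away from the robot, y left along the board; top at z = 18 mm. A ledge 11 mm high runs along its far edge; two steel blocks 12 mm high stand at its right end. The clamp bolt, pivot of the black clamp lever, stands at x 0, y +45 mm, in the slot of the length stop.
- stop_top (a point): top middle of the length stop's upright, 73 mm above the table; the point on its foot has the same board y. Upright: plain aluminium, 14 mm thick along board y, from 22 mm nearer to 58 mm farther than this point across it, 49 mm tall above the slotted flat (46 x 6 mm). Slides along board y only (-170 to -30 mm), friction about 3 N, stays where left.
- pointed_clip: the mark: fixed dark steel clip 28 mm wide, 3 mm thick on the board's near edge, ending in a 14 mm long point towards the board's middle. Origin: the tip of that point, on the board's top; axes as the board's. A like clip with a square end sits 80 to 120 mm to its left or right on the same edge: not the mark.
- clamp_lever (a joint): lever angle (rad), clockwise from above: 0 = loose, pointing to board -x (near side); 1.57 = tight, along board +y, its end stop. Starts at 0 to 0.25. Upright round handle, 16 mm thick, 40 to 82 mm above the table, at board x = -55 mm cos(angle), y = 45 + 55 mm sin(angle); grasp it from above at about 65 mm. About 2 N at the handle moves it; it stays where left.

How it is judged:
On the way, in this order (a step that is already met when the one before it is completed fails the run):
1. the length stop stands at the pointed clip (within 10 mm along the board) while the clamp lever is still loose (below 0.6 rad) (y of stop_top in the frame of pointed_clip between -0.01 and 0.01 m and value of joint clamp_lever below 0.6 rad), for 0.2 s.
2. the clamp lever is swung tight (beyond 1.3 rad) (value of joint clamp_lever above 1.3 rad), for 0.2 s.
At the end, for the whole second after the job is handed in: The length stop stands opposite the pointed clip, within 10 mm along the board, and the clamp lever is tight: beyond 1.3 rad, within about 15 degrees of lying along the board (y of stop_top in the frame of pointed_clip between -0.01 and 0.01 m and value of joint clamp_lever above 1.3 rad); the robot touches nothing.
It also fails if it takes over 40 s, if anything falls off the work surface, if the arm or the gripper's body presses on something with over 40 N, if the wrist force passes 120 N, or if a joint passes its speed limit or range.

## Working session

There is one attempt and no reset: what is moved stays moved. The work goes in short steps, Python scripts to look and compute and a tool call to move; the robot and the scene stay as the last step left them, time stands still between calls to the robot, and variables do not carry over. Pictures are saved under pics/ and viewed, at most 10 in all, crops included, and the job is handed in when it is done.

```bash
ls; mkdir -p pics
```

Run:
```python
from station import arm
import cv2,numpy as np
for n in("top","side"):
    cv2.imwrite(f"pics/{n}0.png",arm.grab_frame(n)[:,:,::-1])
    p=arm.camera_params(n);print(n,p["fx"],p["cx"],p["cy"],p["D"],np.round(p["T"],3).tolist())
s=arm.get_state();print(s["t"],s["eef_pos"],s["ee_rot"],arm.hold_point_z,s["width"])
```

```text
pics
station.py
top 432.1305199058576 285.915116992301 210.8868972440196 [-0.00681614  0.          0.          0.          0.        ] [[0.003, -0.984, 0.178, 0.404], [-1.0, -0.003, -0.004, -0.022], [0.004, -0.178, -0.984, 0.936], [0.0, 0.0, 0.0, 1.0]]
side 450.2059329874511 282.0327892147759 206.7463507788501 [-0.06598102  0.          0.          0.          0.        ] [[0.892, -0.296, 0.342, 0.258], [-0.452, -0.559, 0.695, -0.605], [-0.015, -0.774, -0.632, 0.599], [0.0, 0.0, 0.0, 1.0]]
0.1 [0.2236223  0.63641845 0.2257395 ] [ 3.14013204e+00 -1.69908036e-04 -3.37941487e-01] 0.0188 0.0878036364421351
```

View pics/top0.png

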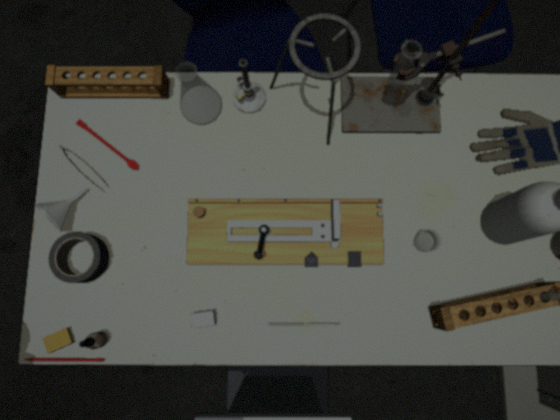

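View pics/side0.png

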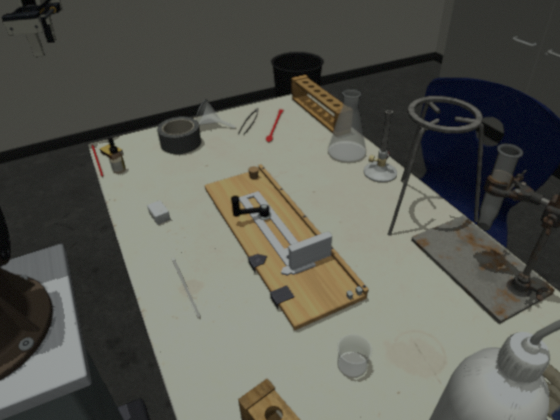

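The top view shows the board at cols 187–383, rows 199–265. The pointed clip is at about (311,258) and the square one at (354,259). The stop's upright is at about (336,222) and the lever handle at about (260,255). I'll zoom in for accurate pixels.

Run:
```python
import cv2
a=cv2.imread("pics/top0.png")[190:275,180:390]
a=cv2.convertScaleAbs(a,alpha=1.6)
b=cv2.imread("pics/side0.png")[160:325,200:375]
a=cv2.resize(a,None,fx=3.8,fy=3.8,interpolation=cv2.INTER_CUBIC)
cv2.imwrite("pics/c1.png",a)
```

```text
(no output)
```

View pics/c1.png

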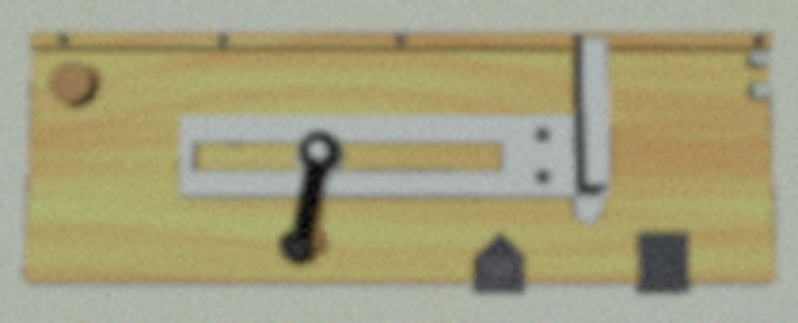

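The crop shows the clip tip at (500,236), the foot point at (588,223), the upright's top face at cols 582–610 and rows 36–185, the handle at (298,246) and the bolt at (318,150). The near board corners are at (24,283) and (777,283).

Create h.py:
```python
from station import arm
import cv2,numpy as np
def ray(n,u,v,z):
    p=arm.camera_params(n);K=np.array([[p["fx"],0,p["cx"]],[0,p["fy"],p["cy"]],[0,0,1]])
    d=cv2.undistortPoints(np.array([[[u,v]]],float),K,np.array(p["D"],float))[0,0]
    T=np.array(p["T"]);d=T[:3,:3]@[d[0],d[1],1];o=T[:3,3]
    return o+d*(z-o[2])/d[2]
```

Run:
```python
from h import *
f=lambda u,v,z:ray("top",180+u/3.8-.37,190+v/3.8-.37,z)
P={k:f(*a) for k,a in dict(nl=(24,283,.018),nr=(777,283,.018),fl=(31,33,.029),fr=(770,33,.029),tip=(500,236,.021),foot=(588,223,.024),
 uptop_far=(594,36,.073),uptop_near=(598,184,.073),handle=(298,246,.082),bolt=(318,150,.06)).items()}
for k in P:print(k,P[k].round(4))
e=P["nl"]-P["nr"];th=np.arctan2(-e[0],e[1]);print("len",np.linalg.norm(e),"yaw",th)
R=np.array([[np.cos(th),-np.sin(th)],[np.sin(th),np.cos(th)]])
c=(P["nl"]+P["nr"]+P["fl"]+P["fr"])[:2]/4
for k in P:print(k,((P[k][:2]-c)@R).round(4))
```

```text
nl [0.455  0.1848 0.018 ]
nr [ 0.4563 -0.2337  0.018 ]
fl [0.5945 0.1846 0.029 ]
fr [ 0.596  -0.2325  0.029 ]
tip [ 0.4817 -0.0795  0.021 ]
foot [ 0.4888 -0.1283  0.024 ]
uptop_far [ 0.5847 -0.1276  0.073 ]
uptop_near [ 0.5048 -0.1283  0.073 ]
handle [0.471  0.0291 0.082 ]
bolt [0.5243 0.0204 0.06  ]
len 0.4185471800284143 yaw 0.003019996730034674
nl [-0.0698  0.2093]
nr [-0.0698 -0.2093]
fl [0.0697 0.2085]
fr [ 0.07   -0.2085]
tip [-0.0439 -0.0552]
foot [-0.037 -0.104]
uptop_far [ 0.0589 -0.1036]
uptop_near [-0.0209 -0.104 ]
handle [-0.0543  0.0535]
bolt [-0.0011  0.0447]
```

The dimensions all agree. The stop has to go 48.7 mm toward +y, and the lever is at about 0.15 rad. Next I'll move above the upright.

Careful with the scale: shifts go in units of 25 mm. That gives: 0.621 m is 24.84, 0.537 m is 21.48.

run_rows --rows "0.088,21.48,24.84,0,-0.341;0.088,21.48,24.84,0,-0.341;0.088,21.48,24.84,0,-0.341;0.088,21.48,24.84,0,-0.341;0.088,21.48,24.84,0,-0.341;0.088,21.48,24.84,0,-0.341;0.088,21.48,24.84,0,-0.341;0.088,21.48,24.84,0,-0.341;0.088,21.48,24.84,0,-0.341;0.088,21.48,24.84,0,-0.341;0.088,21.48,24.84,0,-0.341;0.088,21.48,24.84,0,-0.341;0.088,21.48,24.84,0,-0.341;0.088,21.48,24.84,0,-0.341;0.088,21.48,24.84,0,-0.341;0.088,21.48,24.84,0,-0.341;0.088,21.48,24.84,0,-0.341;0.088,21.48,24.84,0,-0.341;0.088,21.48,24.84,0,-0.341;0.088,21.48,24.84,0,-0.341" --grip_force 15

```text
t: 1.77
eef_pos: [0.525, -0.1301, 0.2262]
ee_rot: [3.141, 0.001, 0.002]
force: [0.1, 0.9, -0.3]
width: 0.0874
gripper_force: 0.0
```

run_rows --rows "0.088,0,-0.08,1.6,0;0.088,0,-0.08,3.2,0;0.088,0,-0.08,4.8,0;0.088,0,-0.08,6,0;0.088,0,-0.08,6.8,0;0.088,0,-0.08,7.2,0;0.088,0,-0.08,7.2,0;0.03,0,-0.08,7.2,0;0.0,0,-0.08,7.2,0;0,0,-0.08,7.2,0;0,0,-0.08,7.2,0;0,0,-0.08,7.2,0;0,0,-0.08,7.2,0;0,0,-0.08,7.2,0;0,0,-0.08,7.2,0;0,0,-0.08,7.2,0" --grip_force 15

```text
t: 3.1
eef_pos: [0.5246, -0.125, 0.0466]
ee_rot: [-3.142, -0.0, 0.003]
force: [-0.5, 0.3, 0.3]
width: 0.0331
gripper_force: 0.0
```

run_rows --rows "0,0,0,0,0;0,0,0,0,0;0,0,0,0,0;0,0,0,0,0;0,0,0,0,0;0,0,0,0,0;0,0,0,0,0;0,0,0,0,0" --grip_force 15

```text
t: 3.77
eef_pos: [0.5245, -0.1251, 0.0465]
ee_rot: [3.142, 0.0, 0.003]
force: [0.4, -3.4, -1.6]
width: 0.0139
gripper_force: 15.0
```

To row units: -0.047 m is -1.88, -0.04 m is -1.6.

run_rows --rows "0,0,-0.32,0,0;0,0,-0.64,0,0;0,0,-0.96,0,0;0,0,-1.28,0,0;0,0,-1.6,0,0;0,0,-1.88,0,0;0,0,-1.88,0,0;0,0,-1.88,0,0" --grip_force 15

```text
t: 4.43
eef_pos: [0.5244, -0.0768, 0.0465]
ee_rot: [-3.141, -0.0, 0.004]
force: [-0.5, 2.4, -2.6]
width: 0.0141
gripper_force: 15.0
```

Run:
```python
from h import *
a=arm.grab_frame("top")[:,:,::-1]
cv2.imwrite("pics/c2.png",cv2.resize(cv2.convertScaleAbs(a[190:275,180:390],alpha=1.6),None,fx=3.8,fy=3.8,interpolation=cv2.INTER_CUBIC))
```

```text
(no output)
```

View pics/c2.png

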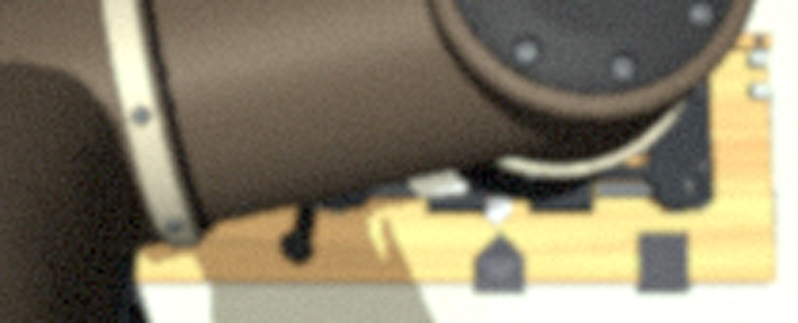

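The foot point, at (498,220), stands opposite the clip tip at (500,236), within about 1 mm. I'll release it and lift.

To row units: -0.1 m is -4, -0.09 m is -3.6.

run_rows --rows "0.05,0,0,0,0;0.05,0,0,0,0;0.05,0,0,0,0;0.05,0,0,0,0;0.05,0,0,0,0;0.05,0,0,0,0;0.05,0,0,-1.2,0;0.05,0,0,-2.4,0;0.05,0,0,-3.6,0;0.05,0,0,-4,0;0.05,0,0,-4,0"

```text
t: 5.4
eef_pos: [0.5264, -0.0779, 0.1499]
ee_rot: [-3.141, -0.006, 0.003]
force: [-0.0, 1.1, 0.4]
width: 0.0499
gripper_force: 0.0
```

Run:
```python
from h import *
for n in("top","side"):
    a=arm.grab_frame(n)[:,:,::-1]
    cv2.imwrite(f"pics/{n}3.png",a)
```

```text
(no output)
```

View pics/side3.png

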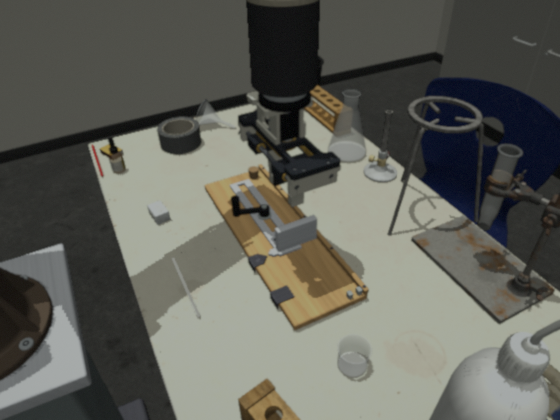

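The stop now stands at the clip with the gripper clear of it, and the lever is undisturbed. Next is the handle, at about (0.471, 0.031).

To row units: -0.055 m is -2.2, -0.108 m is -4.32.

run_rows --rows "0.06,-0.8,-1.44,0,0;0.06,-1.6,-2.88,0,0;0.06,-2.2,-4.32,0,0;0.06,-2.2,-4.32,0,0;0.06,-2.2,-4.32,1.2,0;0.06,-2.2,-4.32,2.4,0;0.06,-2.2,-4.32,3.6,0;0.06,-2.2,-4.32,4.08,0;0.06,-2.2,-4.32,4.08,0;0,-2.2,-4.32,4.08,0;0,-2.2,-4.32,4.08,0;0,-2.2,-4.32,4.08,0;0,-2.2,-4.32,4.08,0;0,-2.2,-4.32,4.08,0;0,-2.2,-4.32,4.08,0;0,-2.2,-4.32,4.08,0;0,-2.2,-4.32,4.08,0;0,-2.2,-4.32,4.08,0;0,-2.2,-4.32,4.08,0" --grip_force 15

```text
t: 7.08
eef_pos: [0.4692, 0.0299, 0.0449]
ee_rot: [-3.141, -0.0, 0.003]
force: [-2.9, 2.8, 5.3]
width: 0.0156
gripper_force: 15.0
```

```bash
python3 -c "
from station import arm
s=arm.get_state();print(s['q'].round(3) if hasattr(s['q'],'round') else s['q'])"
```

```text
[ 0.484  0.232 -0.661 -0.    -0.677  1.09 ]
```

The handle is gripped (15.6 mm). Now I'll swing it along its 55 mm arc, turning the tool with it.

To row units: 0.055 m is 2.2, -0.0475 m is -1.9.

run_rows --rows "0,0.04,-0.26,0,0.12;0,0.12,-0.52,0,0.24;0,0.24,-0.76,0,0.36;0,0.38,-0.98,0,0.48;0,0.54,-1.18,0,0.6;0,0.72,-1.36,0,0.72;0,0.94,-1.54,0,0.84;0,1.16,-1.66,0,0.96;0,1.4,-1.78,0,1.08;0,1.66,-1.86,0,1.2;0,1.92,-1.9,0,1.32;0,2.16,-1.92,0,1.43;0,2.2,-1.92,0,1.43;0,2.2,-1.92,0,1.43" --grip_force 15

```text
t: 8.25
eef_pos: [0.5258, 0.0797, 0.045]
ee_rot: [-3.138, 0.002, -1.427]
force: [0.8, 6.9, 0.5]
width: 0.0156
gripper_force: 15.0
```

run_rows --rows "0.05,0,0,0,0;0.05,0,0,0,0;0.05,0,0,0,0;0.05,0,0,0,0;0.05,0,0,0,0;0.05,0,0,0,0;0.05,0,0,-1.2,0;0.05,0,0,-2.4,0;0.05,0,0,-4,0;0.05,0,0,-5.6,0;0.05,-1.6,0,-6.4,0;0.05,-8,0,-6.4,0;0.05,-8,0,-6.4,0;0.05,-8,0,-6.4,0;0.05,-10,0,-6.4,0;0.05,-10,0,-6.4,0;0.05,-10,0,-6.4,0;0.05,-10,0,-6.4,0"

```text
t: 9.75
eef_pos: [0.4873, 0.3276, 0.2039]
ee_rot: [3.141, -0.0, -1.424]
force: [0.0, -0.1, 0.4]
width: 0.0501
gripper_force: 0.0
```

Run:
```python
from h import *
a=arm.grab_frame("top")[:,:,::-1]
cv2.imwrite("pics/c4.png",cv2.resize(cv2.convertScaleAbs(a[190:275,180:390],alpha=1.6),None,fx=3.8,fy=3.8,interpolation=cv2.INTER_CUBIC))
```

```text
(no output)
```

View pics/c4.png

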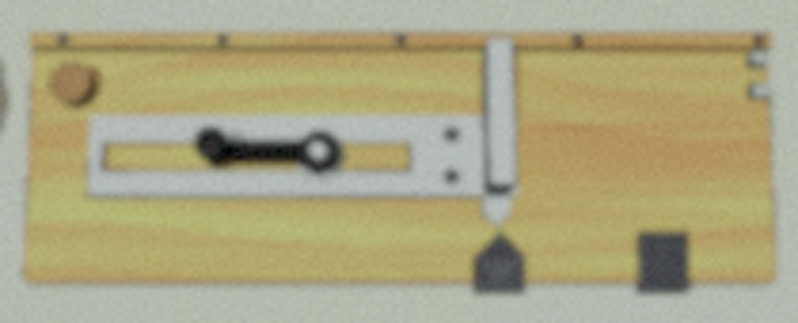

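The foot point (499,223) is opposite the clip tip (500,236). The lever lies along the board, with the handle at (212,144) and the bolt at (319,152), and the arm is clear.

```bash
python3 -c "
from station import arm
print(arm.job_done())"
```

```text
the job is handed in; nothing more can be done
None
```

I handed the job in with the length stop about 1 mm from the pointed clip's tip, the clamp lever swung along the board, and the arm clear of everything, after about 10 s of robot time.

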